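# Roll the mailing tube onto the parcel scale

### The job

Weigh the mailing tube without picking it up: push it with the fingertips at its top, never reaching down below half its height, so that it rolls across the desk, up onto the flat parcel scale, and comes to rest lying along the dark line across the middle of the grey plate. Do not pinch, lift or merely slide it, and leave the carton, the battery and the tin where they stand.

Things in the scene. Friction and masses are not known exactly. Their poses are not given: they have to be found in the camera images.
- tube: Cardboard mailing tube, white end caps, paper label, 60 mm diameter, 140 mm long, about 0.3 kg, lying left or right of the scale, nearly parallel to its line. Origin on the axis at mid-length, 30 mm above what it lies on; x is the axis, y and z turn as it rolls. Released at 0.1 m/s it coasts about 1 cm; on a bevel it rolls back down. A fingertip on its top that does not slip travels twice as far as it.
- scale: Low parcel scale, fixed. Grey metal plate 180 mm (x) by 120 mm (y), top 3 mm above the desk, thin dark line along x at its middle (y = 0). Beyond both y edges an 18 mm bevel slopes to the desk, ending at y = +-78 mm: the tube rolls over these. Near side: black display bar, 11 mm high, x = -90 to -124 mm. Origin at the plate centre, at desk height; z up.
- ink_box: Small white and pink carton standing on the desk on the other side of the scale from the tube, 94 x 68 mm over all as it stands and 110 mm high; origin at the centre of its underside. Bystander.
- battery_9v: Block battery standing upright, 28 x 31 x 47 mm high; origin at the centre of its underside. Bystander, further left.
- clip_tin: Round tin with a green lid, 66 mm across, 30 mm high; origin at the centre of its underside. Bystander, further left.
Not all that is in view belongs to the job. What is shaped like the tube but orange is not meant.

How it is judged:
By the outcome, as a careful person would: the job done as asked, in the order asked, and still so for the second after the job is handed in, with the robot touching nothing.
It also fails if it takes over 61 s, if anything falls off the work surface, if the arm or the gripper's body presses on something with over 40 N, if the wrist force passes 120 N, or if a joint passes its speed limit or range.

### The arm

A 7-joint arm with a two-finger parallel gripper is mounted at the origin on a cart in front of the work surface, level with it; the furniture and walls round the work are solid. World frame = base frame: x ahead of the robot, y to its left, z up, the work surface at z = 0. Lengths are in mm, angles in rad, forces in N, time in s.
With the tool pointing down it reaches from about 425 to 1025 mm from the base axis. Payload 9.4 kg.
Tool frame: the origin (TCP) lies at the very end of the fingers, on their centre line; the grasp point (between the pads) lies 19 mm behind it (env.grip_point_offset is the z of the grasp point in the tool frame, in mm); z points along the fingers, y is the line along which they close (so a half turn about z gives the same grasp; the last joint's range is limited). The gripper opens to 93 mm and grips with 3 to 60 N. Pads are 15 mm wide; open, the fingers measure 128 mm over their backs; the gripper's body (75 mm by 188 mm) begins 65 mm behind the grasp point.
Start: joints at [-1.41, 0.599, -0.003, 1.599, 0.002, 0.943, -0.08], TCP at [170.789, 704.596, 218.618] pointing down, gripper open.
Joint ranges: [-2.57, 2.57], [-0.35, 1.97], [-1.29, 1.29], [0.11, 2.56], [-1.05, 4.19], [0.11, 1.86], [-2.63, 2.63]. Speed limits (rad/s): [2.22, 2.22, 3.01, 3.01, 3.14, 3.14, 3.14].

### API

Orientations are given as a rotation vector (axis times angle).
In Python, from bench import monitor, vision, env gives the robot as it stands.
- The arm moves only by the tool drive_tool, never from a script. Its argument "commands" is a list that holds one entry, the list of rows, each a list of 6 numbers: the shift along the world's x, y, z in mm, then the turn, a rotation vector about the world's x, y, z in rad. In form: [[[tx, ty, tz, wx, wy, wz], ...]]. A call has 1 to 20 rows; each row shifts and turns the commanded pose from where the row before left it; what a row does not reach is not made up. A row lasts 1/12 s, in which the tool goes at most 41.7 mm and 7.16 degrees, less where a joint would pass 70% of its speed; a pose out of reach is approached as far as the arm can. A call is refused whole if a number of a shift passes 41.7 or a number of a turn 0.125, either way. A call with a gripper value outside its range is refused whole. "claw" is the finger opening in mm, from 0 to 93, set as the call begins (left out, the last holds). The fingers move at their own pace and stop on an object; "newtons" is the grip in N (left out, the last holds). Time passes only in rows, so rows that do not move let the fingers close. It gives the time, the measured TCP pose, the force, the opening and the grip force at its end, in the units of the state.
- monitor.observe(): the state, without advancing time (a new reading comes with each control period).
- vision.read_camera(name): name is "scene" or "top" or "wrist"; returns the picture (400x640x3 uint8, red, green, blue); there is no depth.
- vision.calibration(name): a dict with "fx", "fy", "cx", "cy" (pixels), "eye" and "orientation" of the camera in the world; the wrist camera has in their place "mount" (4x4, takes a point from camera to tool coordinates, whose origin is the TCP and whose axes are the flange's). Camera axes: x right, y up, looking along -z (the intrinsics and any distortion apply to the point x, -y, -z); pixel columns grow to the right and rows downward; lengths in mm; the calibration is good to about 2 mm. A picture is of the moment at which its call begins: read the wrist's pose just before it. calibration takes no time and is no camera call.
- env.hand_in(): hands the job in; it is judged then, once.
Trained networks look in the newest picture that a camera, given by its name, has taken for a name from the list of things; names that differ only in an ending like _2 or _b are one class to them, and where a whole thing is asked for, a point or a joint stands for the part that bears it (a point fixed in the world has none). Each returns a list of dicts, best first, with "p" (0 to 1); they miss things now and then, are a little off and sometimes report something else, mostly with a low value. They report only what shows in the picture. A call takes as long as a camera call. They do not tell look-alikes from the thing itself.
- vision.recognise(camera, thing): "rect" ([left, top, right, bottom] as shares, 0 to 1, of the picture: columns of its width, rows of its height, round what is visible of it).
- vision.mark_of(camera, thing): "xy" ([column, row] as shares, 0 to 1, of the picture: columns of its width, rows of its height: a listed point, or the origin of a listed thing).
The state is a dict: "clock": time; "qpos": joint angles; "qvel": joint speeds; "effort": joint torques, N m; "tool_pos": TCP position; "eef_rot": TCP orientation; "force": force on the tool from outside, world axes, zero at the start; "torque": the same for the moment, N m; "grip_width": finger opening in mm; "finger_force": force on a finger pad.
Only numpy, scipy, OpenCV 4.12 (cv2) and the standard library are available. Lean on these libraries where they do the work, as an engineer would, in place of code of your own. Each camera call takes 0.05 s, during which the arm holds its last target. There are 200 camera calls.

## Working session

There is one attempt and no reset: what is moved stays moved. The work goes in short steps, Python scripts to look and compute and a tool call to move; the robot and the scene stay as the last step left them, time stands still between calls to the robot, and variables do not carry over. Pictures are saved under pics/ and viewed, at most 10 in all, crops included, and the job is handed in when it is done.

Besides the shell and the picture viewer there is one more tool, called in YAML: its name, and indented under it one key for each argument. drive_tool: Moves the arm, as the interface text tells. Its arguments: {"type":"object","properties":{"commands":{"type":"array"},"claw":{"type":"number"},"newtons":{"type":"number"}},"required":["commands"]}

```bash
mkdir -p pics; ls; cat > h.py <<'E'
import numpy as np, cv2
from bench import monitor, vision, env
from scipy.spatial.transform import Rotation as R
def ray(cam,px):
    c=vision.calibration(cam)
    O=np.array(c["orientation"],float)
    if O.shape!=(3,3): O=R.from_rotvec(O).as_matrix() if O.size==3 else R.from_quat(O).as_matrix()
    d=O@np.array([(px[0]-c["cx"])/c["fx"],-(px[1]-c["cy"])/c["fy"],-1.])
    return np.array(c["eye"],float),d
def at(cam,px,z):
    e,d=ray(cam,px); return e+d*(z-e[2])/d[2]
E
python3 - <<'E'
from h import *
print(monitor.observe())
for n in("top","scene"):
    print(n,vision.calibration(n))
    im=vision.read_camera(n); cv2.imwrite(f"pics/{n}0.png",im[:,:,::-1])
    for t,z in(("tube",30),("scale",0),("ink_box",0),("battery_9v",0),("clip_tin",0)):
        for r in vision.mark_of(n,t)[:3]:
            px=np.array(r["xy"])*[640,400]; print(n,t,r["p"],px.round(),at(n,px,z).round())
E
```

```text
pics
{'clock': 0.0, 'qpos': array([-1.40967917,  0.60008614, -0.00255413,  1.60011328,  0.00180411,
        0.94289014, -0.07982944]), 'qvel': array([ 7.22411031e-04,  1.90324807e-04,  2.66701361e-04, -8.49932138e-04,
       -3.44025194e-05, -2.47867769e-04, -1.09922181e-03]), 'effort': array([-2.66034212e-04, -7.65067363e+01,  1.49703495e+00, -2.52353811e+01,
       -5.24552213e-02,  1.66683557e-02,  1.63270211e-04]), 'tool_pos': array([170.69580792, 704.12904863, 217.79389541]), 'eef_rot': array([-3.72614415e-01, -3.11937357e+00,  2.34692363e-03]), 'force': array([-0.25707398,  1.50153628,  0.17486578]), 'torque': array([0.00827869, 0.04003657, 0.06924846]), 'finger_force': 0.0, 'grip_width': 93.20463416496793}
top {'fx': 364.9478897240877, 'fy': 364.9478897240877, 'cx': 319.5760654399716, 'cy': 194.55365813835095, 'eye': array([ 327.52156071,  172.81030537, 1083.24625313]), 'orientation': array([ 0.0679552 , -0.09913836, -1.55927482])}
top tube 0.79 [268. 178.] [486. 303.  30.]
top tube 0.65 [319. 188.] [461. 154.  30.]
top tube 0.16 [370. 188.] [460.   5.  30.]
top scale 0.57 [368. 186.] [471.   8.   0.]
top ink_box 0.62 [428. 190.] [ 460. -173.    0.]
top battery_9v 0.52 [226. 180.] [483. 431.   0.]
top clip_tin 0.86 [213. 202.] [418. 467.   0.]
scene {'fx': 482.29327785880764, 'fy': 482.29327785880764, 'cx': 324.11497235150756, 'cy': 201.743410110654, 'eye': array([-652.11098842,  483.74748118,  776.97385502]), 'orientation': array([ 0.70023653, -0.92945218, -1.6627055 ])}
scene tube 0.96 [329. 209.] [470. 150.  30.]
scene tube 0.88 [279. 213.] [488. 294.  30.]
scene tube 0.63 [376. 212.] [419.  25.  30.]
scene scale 0.7 [378. 211.] [462.   1.   0.]
scene ink_box 0.63 [432. 202.] [ 466. -177.    0.]
scene battery_9v 0.6 [234. 226.] [500. 422.   0.]
scene clip_tin 0.85 [223. 244.] [421. 462.   0.]
```

```bash
python3 - <<'E'
import cv2
a=cv2.imread("pics/top0.png")[120:260,180:480]; cv2.imwrite("pics/a.png",cv2.resize(a,None,fx=2.6,fy=2.6,interpolation=2))
E
```

```text
(no output)
```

View pics/a.png

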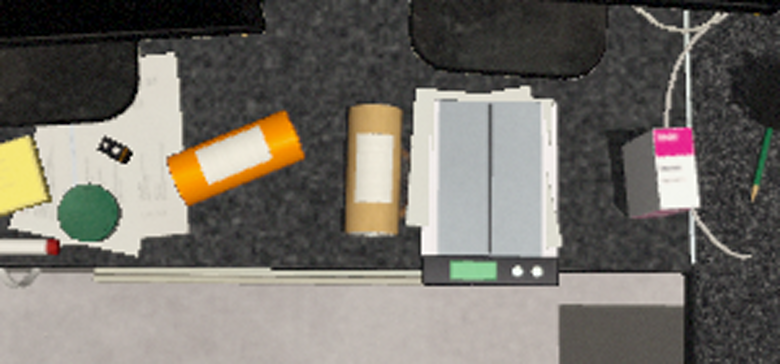

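View pics/scene0.png

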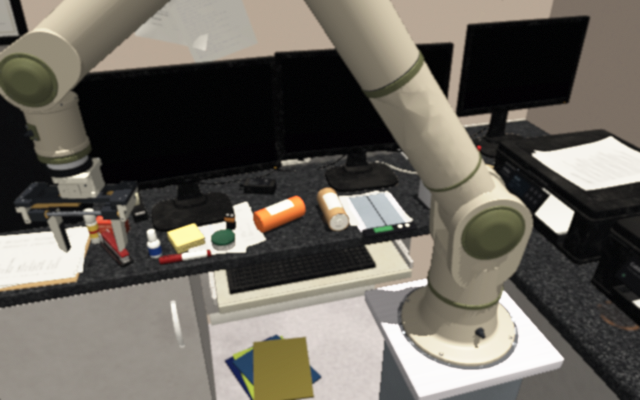

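The top view shows the brown tube (crop about 347–401 × 104–235) left of the scale, with the line at crop col 490. The orange look-alike is further left and the carton is on the right. Next I'll take exact edges from the picture.

```bash
python3 - <<'E'
from h import *
f=lambda c,r:(c/2.6+180,r/2.6+120)
P=lambda n,c,r,z:print(n,at("top",f(c,r),z).round(1))
for n,c,r,z in[("line far",489.5,103,3),("line near",490.5,252,3),("plate FL",438,102,3),("plate NL",438,252,3),("plate FR",541,102,3),("plate NR",546,252,3),("bev FL",434,100,0),("bevNR",557,256,0),("tube FL",348,104,45),("tube FR",402,106,45),("tube NL",346,234,45),("tube NR",399,235,45),("monitor base",505,75,5),("mon bottom z100",600,10,100),("mon2 bottom z100",265,30,100)]:P(n,c,r,z)
im=cv2.imread("pics/top0.png")
# brown segmentation for axis
hsv=cv2.cvtColor(im,cv2.COLOR_BGR2HSV)[155:215,308:338]
m=((hsv[...,1]>60)&(hsv[...,2]>90)).astype(np.uint8)
cs,_=cv2.findContours(m,0,2); c=max(cs,key=cv2.contourArea); r=cv2.minAreaRect(c); print(r)
b=cv2.boxPoints(r)+[308,155]
print([at("top",p,45).round(1) for p in b])
s=cv2.imread("pics/scene0.png")[170:250,300:450]; cv2.imwrite("pics/b.png",cv2.resize(s,None,fx=5,fy=5,interpolation=2))
E
```

```text
line far [550.8   5.8   3. ]
line near [378.    5.6   3. ]
plate FL [551.2  65.7   3. ]
plate NL [377.4  65.6   3. ]
plate FR [552.7 -54.2   3. ]
plate NR [378.6 -57.9   3. ]
bev FL [554.1  70.1   0. ]
bevNR [374.3 -71.2   0. ]
tube FL [538.9 170.1  45. ]
tube FR [537.4 110.   45. ]
tube NL [394.2 170.8  45. ]
tube NR [393.7 112.6  45. ]
monitor base [583.6 -12.1   5. ]
mon bottom z100 [633.4 -98.3 100. ]
mon2 bottom z100 [606.2 259.  100. ]
((16.514772415161133, 29.615955352783203), (22.598676681518555, 49.617164611816406), 2.2025980949401855)
[array([397.1, 173.1,  45. ]), array([540.7, 169.1,  45. ]), array([539. , 103.8,  45. ]), array([395.3, 108.7,  45. ])]
```

View pics/b.png

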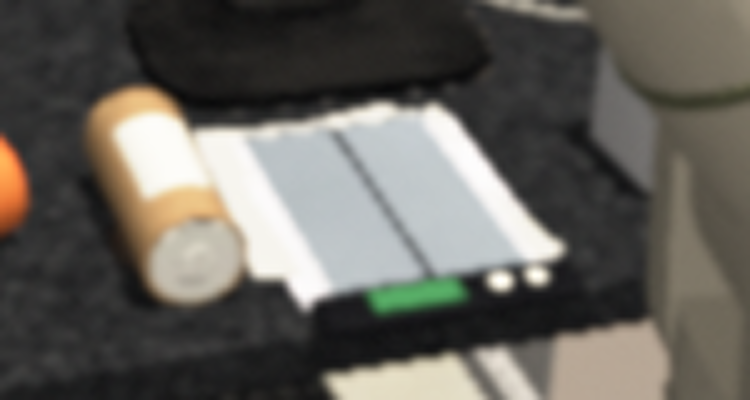

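drive_tool:
  commands:
    - [[16.4,-31,-6,0,0,-0.0745],[16.4,-31,-6,0,0,-0.0745],[16.4,-31,-6,0,0,-0.0745],[16.4,-31,-6,0,0,-0.0745],[16.4,-31,-6,0,0,-0.0745],[16.4,-31,-6,0,0,-0.0745],[16.4,-31,-6,0,0,-0.0745],[16.4,-31,-6,0,0,-0.0745],[16.4,-31,-6,0,0,-0.0745],[16.4,-31,-6,0,0,-0.0745],[16.4,-31,-6,0,0,-0.0745],[16.4,-31,-6,0,0,-0.0745],[16.4,-31,-6,0,0,-0.0745],[16.4,-31,-6,0,0,-0.0745],[16.4,-31,-6,0,0,-0.0745],[16.4,-31,-6,0,0,-0.0745],[16.4,-31,-6,0,0,-0.0745],[16.4,-31,-6,0,0,-0.0745],[0,0,0,0,0,0],[0,0,0,0,0,0]]
  claw: 60
  newtons: 10

```text
clock: 2.27
tool_pos: [466.8, 144.6, 110.5]
eef_rot: [2.235, 2.207, -0.0]
force: [0.1, 0.3, 0.7]
grip_width: 60.2
finger_force: 0.0
```

```bash
cat >> h.py <<'E'
def watpose():
    s=monitor.observe(); return np.array(s["tool_pos"]),R.from_rotvec(s["eef_rot"]).as_matrix()
def wat(px,z,P):
    c=vision.calibration("wrist"); M=np.array(c["mount"])
    d=np.array([(px[0]-c["cx"])/c["fx"],-(px[1]-c["cy"])/c["fy"],-1.])
    e=P[1]@M[:3,3]+P[0]; d=P[1]@M[:3,:3]@d
    return e+d*(z-e[2])/d[2]
E
python3 - <<'E'
from h import *
P=watpose()
im=vision.read_camera("wrist"); cv2.imwrite("pics/w1.png",im[:,:,::-1])
c=vision.calibration("wrist");print({k:(np.round(v,3).tolist()) for k,v in c.items()})
for t,z in(("tube",30),("scale",0)):
    for r in vision.mark_of("wrist",t)[:3]:
        px=np.array(r["xy"])*[640,400]; print(t,r["p"],px.round(),wat(px,z,P).round(1))
im=vision.read_camera("top"); cv2.imwrite("pics/top1.png",im[:,:,::-1])
for r in vision.mark_of("top","tube")[:3]:
    px=np.array(r["xy"])*[640,400]; print(r["p"],at("top",px,30).round(1))
E
```

```text
{'fx': 329.8, 'fy': 329.8, 'cx': 323.596, 'cy': 199.021, 'mount': [[-0.0, 0.969, 0.249, 68.186], [1.0, 0.0, 0.001, 0.411], [0.0, 0.249, -0.969, -165.853], [0.0, 0.0, 0.0, 1.0]]}
tube 0.96 [327. 209.] [469.8 141.6  30. ]
scale 0.97 [325. 328.] [466.5  13.7   0. ]
0.71 [482.7 299.8  30. ]
```

View pics/w1.png

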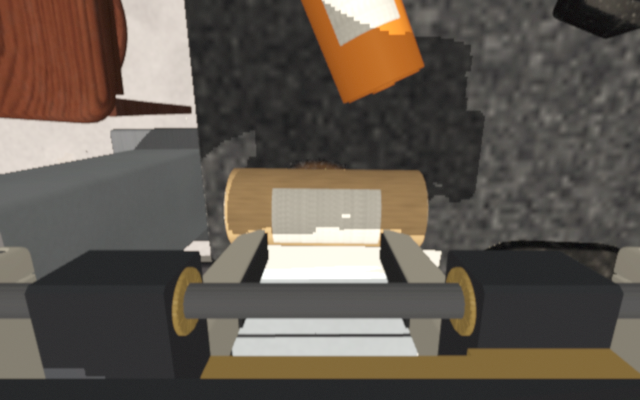

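The wrist picture shows the tube at columns 225–428, rows 170–247, and the dark line at row ~335. Both fingers are above the tube, so I'll lower to its top.

drive_tool:
  commands:
    - [[0.5,1,-12,0,0,0],[0.5,1,-12,0,0,0],[0.5,1,-12,0,0,0],[0.5,1,-8,0,0,0],[0,0,-3,0,0,0],[0,0,-2,0,0,0],[0,0,-1.5,0,0,0],[0,0,0,0,0,0],[0,0,0,0,0,0]]

```text
clock: 3.27
tool_pos: [468.1, 150.7, 60.5]
eef_rot: [2.23, 2.212, 0.001]
force: [-0.2, -0.1, -0.6]
grip_width: 59.9
finger_force: 0.0
```

drive_tool:
  commands:
    - [[0,-1,-0.7,0,0,0],[0,0,-0.7,0,0,0],[0,0,0,0,0,0],[0,0,0,0,0,0]]

```text
clock: 3.6
tool_pos: [468.2, 149.8, 60.0]
eef_rot: [2.23, 2.212, 0.003]
force: [-2.4, 0.2, 18.4]
grip_width: 60.2
finger_force: 9.2
```

drive_tool:
  commands:
    - [[0,-3,0,0,0,0],[0,-5,0,0,0,0],[0,-5,0,0,0,0],[0,-5,0,0,0,0],[0,-5,0,0,0,0],[0,-4,0,0,0,0],[0,-2,0,0,0,0],[0,0,0,0,0,0]]

```text
clock: 4.27
tool_pos: [467.5, 120.0, 59.9]
eef_rot: [-2.231, -2.211, -0.001]
force: [-4.4, -0.9, 18.6]
grip_width: 60.2
finger_force: 9.7
```

```bash
cat > w.py <<'E'
from h import *
import sys
P=watpose(); im=vision.read_camera("wrist"); cv2.imwrite(f"pics/{sys.argv[1]}.png",im[:,:,::-1])
zt=float(sys.argv[2])
print("tcp",P[0].round(1))
for r in vision.mark_of("wrist","tube")[:2]:
    px=np.array(r["xy"])*[640,400]; print(r["p"],px.round(),wat(px,zt,P).round(1))
# back silhouette edge (brown/dark) at several columns -> y of tangent axis
hsv=cv2.cvtColor(im,cv2.COLOR_RGB2HSV); m=(hsv[...,1]>70)&(hsv[...,2]>80)&(hsv[...,0]>8)&(hsv[...,0]<28)
c=vision.calibration("wrist"); M=np.array(c["mount"]); e=P[1]@M[:3,3]+P[0]
pts=[]
for col in (250,400):
    rr=[r for r in range(20,330) if m[r:r+6,col].all()]
    if not rr: continue
    q=wat((col,rr[0]),0,P)      # ray e->q tangent to cylinder, axis height zt, radius 30, in y-z plane
    d=(q-e)[1:]; d/=np.linalg.norm(d); n=np.array([-d[1],d[0]])
    # axis a=(y,zt): |n.(a-e)|=30, tube on -y side of ray
    ys=[(s*30-n[1]*(zt-e[2]))/n[0]+e[1] for s in(1,-1)]
    k=min(ys); t=(zt-e[2])/d[1]; x=e[0]+(q-e)[0]*(zt+15-e[2])/(q-e)[2]
    pts.append((x,k)); print("edge",col,rr[0],"axis x,y",round(x,1),round(k,1))
if len(pts)==2:
    s=(pts[1][1]-pts[0][1])/(pts[1][0]-pts[0][0]); print("yaw",round(s,4),"y@465",round(pts[0][1]+s*(465-pts[0][0]),1))
for r in range(270,360):
    pass
g=im[250:349,325].astype(int).sum(1); r=250+int(np.argmin(g)) ; print("dark row",r,wat((325,r),3,P).round(1))
E
python3 w.py w2 30
```

```text
tcp [467.5 120.   59.9]
0.67 [324. 218.] [468.1 125.9  30. ]
edge 250 165 axis x,y 427.6 129.0
edge 400 20 axis x,y 506.8 206.1
yaw 0.9735 y@465 165.4
dark row 285 [468.3  64.7   3. ]
```

drive_tool:
  commands:
    - [[0,0,-0.3,0,0,0],[0,0,6.3,0,0,0],[0,10,2,0,0,0],[0,9,0,0,0,0],[0,0,-5,0,0,0],[0,0,-2.2,0,0,0],[0,0,-1,0,0,0],[0,-2,0,0,0,0],[0,-4,0,0,0,0],[0,-5,0,0,0,0],[0,-5,0.2,0,0,0],[0,-5,0,0,0,0],[0,-5,0,0,0,0],[0,-5,0,0,0,0],[0,-5,0,0,0,0],[0,-3,0,0,0,0],[0,-1,0,0,0,0],[0,0,0,0,0,0]]

```text
clock: 5.87
tool_pos: [467.3, 99.2, 59.8]
eef_rot: [-2.23, -2.212, -0.0]
force: [-6.1, -0.4, 34.3]
grip_width: 60.0
finger_force: 17.1
```

```bash
sed -i 's/range(20,330)/range(125,330)/' w.py; python3 w.py w3 30
```

```text
tcp [467.3  99.2  59.8]
0.77 [323. 218.] [467.  105.1  30. ]
edge 250 163 axis x,y 427.4 109.4
edge 400 169 axis x,y 510.1 104.9
yaw -0.0538 y@465 107.4
dark row 327 [467.9   8.    3. ]
```

View w3.

View pics/w3.png

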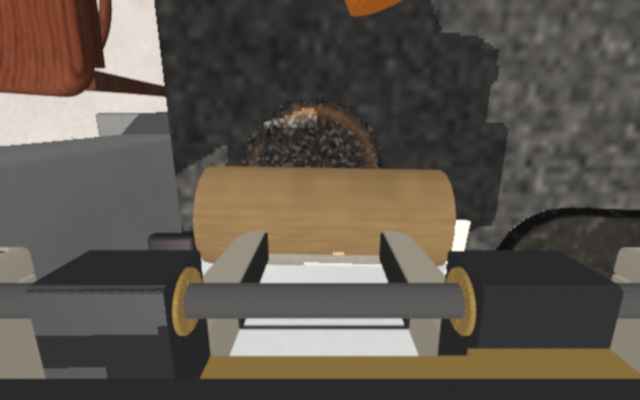

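```bash
python3 - <<'E'
import cv2,numpy as np
for n in("w1","w2","w3"):
    im=cv2.imread(f"pics/{n}.png"); hsv=cv2.cvtColor(im,cv2.COLOR_BGR2HSV)
    m=(hsv[...,1]>70)&(hsv[...,2]>80)&(hsv[...,0]>8)&(hsv[...,0]<28)
    o=[]
    for c in range(245,410,15):
        rr=[r for r in range(145,230) if m[r:r+6,c].all()]; o.append(rr[0] if rr else None)
    print(n,o)
    g=im.astype(int).sum(2); print("line",[(c,r0+int(np.argmin(g[r0:345,c]))) for c in(270,290,320,350,370) for r0 in [320]])
E
```

```text
w1 [168, 168, 168, 169, 165, 164, 167, 169, 169, 170, 170]
line [(270, 335), (290, 335), (320, 335), (350, 335), (370, 335)]
w2 [165, 166, 166, 166, 166, 167, 145, 152, 165, 168, 168]
line [(270, 338), (290, 343), (320, 320), (350, 320), (370, 320)]
w3 [166, 166, 167, 167, 167, 167, 168, 168, 168, 169, 169]
line [(270, 327), (290, 327), (320, 327), (350, 327), (370, 327)]
```

drive_tool:
  commands:
    - [[0,0,6,0,0,0],[0,9,2,0,0,0],[0,8,0,0,0,0],[0,0,-5,0,0,0],[0,0,-2,0,0,0],[0,0,-0.8,0,0,0],[0,-2,0,0,0,0.005],[0,-4,0,0,0,0.005],[0,-5,0,0,0,0.005],[0,-5,0,0,0,0.005],[0,-5,0,0,0,0.005],[0,-5,0,0,0,0.005],[0,-4,0,0,0,0.005],[0,-3,0,0,0,0.005],[0,-1,0,0,0,0],[0,0,0,0,0,0]]

```text
clock: 7.3
tool_pos: [468.1, 82.7, 59.9]
eef_rot: [-2.187, -2.254, -0.002]
force: [-4.4, 0.1, 33.7]
grip_width: 59.7
finger_force: 17.0
```

```bash
cat >> w.py <<'E'
q=[]
for col in range(225,426,25):
    rr=[r for r in range(145,230) if m[r:r+6,col].all()]; q.append(rr[0] if rr else None)
print(q)
E
python3 w.py w4 30
```

```text
tcp [468.1  82.7  59.9]
0.89 [322. 221.] [467.4  86.4  30. ]
edge 250 138 axis x,y 426.9 106.1
edge 400 172 axis x,y 509.6 88.3
yaw -0.215 y@465 97.9
dark row 285 [471.1  27.5   3. ]
[167, 168, 169, 170, 170, 171, 172, 172, 173]
```

```bash
cat > e.py <<'E'
from h import *
import sys
# usage: e.py name zt tx ty tz rx ry rz : measure tube axis and line, in a stored picture
def measure(n,zt,P):
    im=cv2.imread(f"pics/{n}.png"); hsv=cv2.cvtColor(im,cv2.COLOR_BGR2HSV)
    m=(hsv[...,1]>70)&(hsv[...,2]>80)&(hsv[...,0]>8)&(hsv[...,0]<28)
    M=np.array(vision.calibration("wrist")["mount"]); e=P[1]@M[:3,3]+P[0]; L=[];T=[]
    for col in range(225,426,8):
        rr=[]
        r=next((r for r in range(235,150,-1) if m[r-4:r,col].all()),None)
        if r is None: continue
        while m[r-2:r,col].any(): r-=1
        q=wat((col,r),0,P); d=(q-e)[1:]; d/=np.linalg.norm(d); nn=np.array([-d[1],d[0]])
        k=min((s*30-nn[1]*(zt-e[2]))/nn[0]+e[1] for s in(1,-1)); T.append(wat((col,r),zt+15,P)[:1].tolist()+[k])
    g=im.astype(int).sum(2)
    for col in range(275,372,6):
        r0=318; rr=r0+int(np.argmin(g[r0:345,col]))
        if g[rr,col]<300: L.append(wat((col,rr),3,P)[:2].tolist())
    for nm,A in(("tube",T),("line",L)):
        A=np.array(A)
        if len(A)<4: print(nm,"none"); continue
        for _ in range(2):
            f=np.polyfit(A[:,0],A[:,1],1); res=abs(np.polyval(f,A[:,0])-A[:,1]); A=A[res<=np.median(res)*2.5+.3]
        print(nm,"y@465",round(np.polyval(f,465),1),"yaw",round(f[0],4),"n",len(A))
if __name__=="__main__":
    P=watpose(); im=vision.read_camera("wrist"); cv2.imwrite(f"pics/{sys.argv[1]}.png",im[:,:,::-1])
    print(P[0].round(1)); measure(sys.argv[1],float(sys.argv[2]),P)
E
python3 - <<'E'
from e import *
R_=lambda v:R.from_rotvec(v).as_matrix()
measure("w1",30,(np.array([466.8,145.5,110.5]),R_([2.235,2.207,0])))
measure("w3",30,(np.array([467.3,99.2,59.8]),R_([-2.23,-2.212,0])))
measure("w4",30,(np.array([468.1,82.7,59.9]),R_([-2.187,-2.254,0])))
E
```

```text
tube y@465 143.7 yaw -0.0282 n 19
line y@465 9.0 yaw -0.0128 n 17
tube y@465 106.3 yaw -0.0302 n 26
line y@465 8.0 yaw -0.0078 n 17
tube y@465 88.1 yaw 0.0012 n 24
line none
```

drive_tool:
  commands:
    - [[0,0,6,0,0,0],[0,10,2,0,0,0],[0,9.5,0,0,0,0],[0,0,-5,0,0,0],[0,0,-2.2,0,0,0],[0,0,-1,0,0,0],[0,0,0,0,0,0],[0,-2,0.2,0,0,0],[0,-5,0.5,0,0,0],[0,-6,0.6,0,0,0],[0,-6,0.6,0,0,0],[0,-6,0.6,0,0,0],[0,-6,0.5,0,0,0],[0,-6,0.2,0,0,0],[0,-6,0,0,0,0],[0,-4,-0.1,0,0,0],[0,-1,0,0,0,0],[0,0,0,0,0,0]]

```text
clock: 8.9
tool_pos: [468.2, 53.3, 62.1]
eef_rot: [2.186, 2.255, 0.001]
force: [-2.9, -2.4, 21.8]
grip_width: 60.4
finger_force: 10.7
```

```bash
python3 e.py w5 33
```

```text
[468.2  53.3  62.1]
tube y@465 65.1 yaw 0.001 n 24
line none
```

drive_tool:
  commands:
    - [[0,0,6,0,0,0],[0,12,2,0,0,0],[0,11,0,0,0,0],[0,0,-5,0,0,0],[0,0,-2.2,0,0,0],[0,0,-0.8,0,0,0],[0,0,0,0,0,0],[0,-2,0.1,0,0,0],[0,-4,0.2,0,0,0],[0,-5,0.1,0,0,0],[0,-5,0,0,0,0],[0,-6,0,0,0,0],[0,-6,0,0,0,0],[0,-6,0,0,0,0],[0,-5,0,0,0,0],[0,-4,0,0,0,0],[0,-1,0,0,0,0],[0,0,0,0,0,0]]

```text
clock: 10.45
tool_pos: [468.1, 31.6, 62.5]
eef_rot: [2.187, 2.254, 0.0]
force: [-2.2, -2.3, 19.8]
grip_width: 59.9
finger_force: 10.1
```

```bash
python3 e.py w6 33
```

```text
[468.1  31.6  62.5]
tube y@465 42.4 yaw -0.0011 n 26
line y@465 -72.0 yaw -0.0852 n 15
```

drive_tool:
  commands:
    - [[0,0,6,0,0,0],[0,11,2,0,0,0],[0,11,0,0,0,0],[0,0,-5,0,0,0],[0,0,-2.2,0,0,0],[0,0,-1,0,0,0],[0,0,0,0,0,0],[0,-2,0.1,0,0,0],[0,-4,0.1,0,0,0],[0,-5,0,0,0,0],[0,-5,0,0,0,0],[0,-5,0,0,0,0],[0,-5,0,0,0,0],[0,-5,0,0,0,0],[0,-4,0,0,0,0],[0,-1,0,0,0,0],[0,0,0,0,0,0]]

```text
clock: 11.92
tool_pos: [467.9, 17.5, 62.9]
eef_rot: [2.187, 2.255, 0.001]
force: [-3.8, -0.7, 26.8]
grip_width: 60.0
finger_force: 13.4
```

```bash
python3 e.py w7 33
```

```text
[467.9  17.5  62.9]
tube y@465 23.4 yaw 0.0003 n 26
line y@465 -84.1 yaw -0.0113 n 12
```

drive_tool:
  commands:
    - [[0,0,6,0,0,0],[0,9,2,0,0,0],[0,8,0,0,0,0],[0,0,-5,0,0,0],[0,0,-2.2,0,0,0],[0,0,-1,0,0,0],[0,0,0,0,0,0],[0,-2,0,0,0,0],[0,-4,0,0,0,0],[0,-4,0,0,0,0],[0,-5,0,0,0,0],[0,-5,0,0,0,0],[0,-4,0,0,0,0],[0,-3,0,0,0,0],[0,-2,0,0,0,0],[0,-1,0,0,0,0],[0,0,0,0,0,0],[0,0,0,0,0,0]]

```text
clock: 13.47
tool_pos: [468.0, 5.8, 62.9]
eef_rot: [2.185, 2.256, 0.001]
force: [-4.1, -0.5, 30.8]
grip_width: 59.8
finger_force: 15.8
```

```bash
python3 e.py w8 33
```

```text
[468.    5.8  62.9]
tube y@465 3.0 yaw -0.0001 n 26
line y@465 -90.2 yaw -0.0427 n 17
```

drive_tool:
  commands:
    - [[0,0,2,0,0,0],[0,0,8,0,0,0],[0,10,20,0,0,0],[0,30,25,0,0,0],[0,35,25,0,0,0],[0,35,10,0,0,0],[0,35,0,0,0,0],[0,35,0,0,0,0],[0,0,0,0,0,0],[0,0,0,0,0,0]]

```text
clock: 14.35
tool_pos: [467.4, 187.1, 150.9]
eef_rot: [-2.18, -2.262, 0.001]
force: [0.7, -0.7, 0.9]
grip_width: 59.6
finger_force: 0.0
```

```bash
python3 - <<'E'
from h import *
P=watpose(); im=vision.read_camera("wrist"); cv2.imwrite("pics/w9.png",im[:,:,::-1])
for t,z in(("tube",33),("scale",0)):
    for r in vision.mark_of("wrist",t)[:2]:
        px=np.array(r["xy"])*[640,400]; print(t,r["p"],px.round(),wat(px,z,P).round(1))
im=vision.read_camera("top"); a=im[120:260,280:480,::-1]; t=cv2.resize(a,None,fx=2.5,fy=2.5,interpolation=2)
for r in vision.mark_of("top","tube")[:3]: print("top",at("top",np.array(r["xy"])*[640,400],33).round(1))
cv2.imwrite("pics/c9.png",np.vstack([np.pad(t,((0,0),(0,140),(0,0))),cv2.imread("pics/w9.png")[150:400]]))
print(P[0])
E
```

```text
tube 0.79 [315. 363.] [465.7   9.9  33. ]
tube 0.66 [348.  67.] [483.4 292.7  33. ]
scale 0.66 [316. 340.] [465.   10.9   0. ]
top [483.8 293.4  33. ]
top [465.6   7.6  33. ]
[467.42344257 187.08580557 150.87263366]
```

View pics/c9.png

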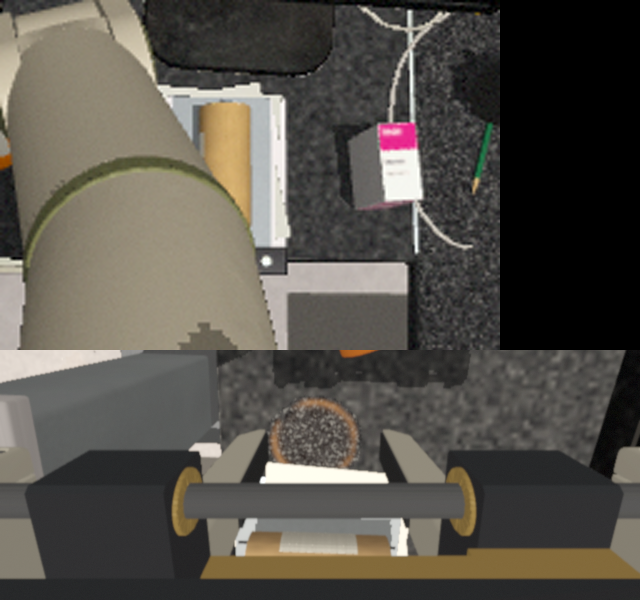

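The top crop shows the tube lying on the plate at columns 203–251, partly hidden by the arm, with the carton unmoved. I'll compute the axis precisely from its edges.

```bash
python3 - <<'E'
from h import *
from scipy.optimize import brentq
im=vision.read_camera("top"); cv2.imwrite("pics/top9.png",im[:,:,::-1])
def edges(im,rows,cl):
    s=im.astype(float); f=s[...,0]-s[...,2]; o=[]   # red-blue
    for r in rows:
        v=f[r,cl[0]:cl[1]]; t=(v.max()+np.median(v[-4:]))/2; i=np.where(v>t)[0]
        a,b=i[0],i[-1]
        sub=lambda i,j:i+(t-v[i])/(v[j]-v[i])*(j-i)
        o.append((r,cl[0]+(sub(a-1,a) if a>0 else a)+.0,cl[0]+sub(b,b+1)))
    return o
def axis(r,c,side,zt):
    e,d=ray("top",(c,r)); dd=d[1:]/np.linalg.norm(d[1:]); n=np.array([-dd[1],dd[0]])
    ys=[(s*30-n[1]*(zt-e[2]))/n[0]+e[1] for s in(1,-1)]
    y=max(ys) if side>0 else min(ys); x=at("top",(c,r),zt)[0]
    return round(x),round(y,1)
for r,a,b in edges(im,range(164,206,4),(352,388)): print(r,round(a,1),round(b,1),"L",axis(r,a,-1,33),"R",axis(r,b,1,33))
im0=cv2.imread("pics/top0.png")[:,:,::-1].astype(float).sum(2)
for r in(165,180,195,210):
    w=np.clip(np.median(im0[r,360:378])-im0[r,360:378],0,None);w[w<60]=0; c=(w*np.arange(360,378)).sum()/w.sum(); print("line",at("top",(c,r),3).round(1))
E
```

```text
164 359.8 379.5 L (531, np.float64(5.1)) R (532, np.float64(8.0))
168 359.8 379.5 L (519, np.float64(5.2)) R (520, np.float64(8.2))
172 359.8 379.5 L (507, np.float64(5.1)) R (508, np.float64(8.2))
176 361.2 379.5 L (496, np.float64(1.1)) R (496, np.float64(8.2))
180 361.2 379.5 L (484, np.float64(1.2)) R (485, np.float64(8.4))
184 361.8 379.5 L (472, np.float64(-0.6)) R (473, np.float64(8.5))
188 363.7 379.7 L (461, np.float64(-6.1)) R (461, np.float64(8.2))
192 366.5 379.7 L (449, np.float64(-14.1)) R (449, np.float64(8.3))
196 370.4 379.6 L (437, np.float64(-25.6)) R (438, np.float64(8.5))
200 373.4 379.7 L (426, np.float64(-34.2)) R (426, np.float64(8.4))
204 376.1 379.7 L (414, np.float64(-42.1)) R (414, np.float64(8.4))
line [534.3   6.6   3. ]
line [488.6   6.9   3. ]
line [443.4   7.8   3. ]
line [398.6   7.5   3. ]
```

```bash
python3 -c "
from bench import env
print(env.hand_in())"
```

```text
the job is handed in; nothing more can be done
None
```

I rolled the tube up onto the scale with fingertip strokes on its top, and it rests along the dark line within about 1 mm by the last top-camera picture; I never moved near the carton, battery and tin, and the job is handed in at about 14.5 s on the robot's clock.

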